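Hang the flower stamp on the drying peg

TASK

Pick up the flower-shaped pastry stamp (the one with eight petals) by its wooden knob and slide it, open end first, along the slanted peg that carries the ring collar. Feel for the collar and press the stamp steadily against it until the stiff collar has sunk fully home, without ramming or forcing anything (keep below about 25 N), then let go and leave the stamp on the peg with the collar down. Leave everything else where it is.

Things in the scene. Friction and masses are not known exactly. Their poses are not given: they have to be found in the camera images.
- stamp_center (a point): Centre of the flower stamp, on its axis, 58 mm above its open lower end. It stands upright on the worktop, 116 mm tall: a steel sleeve with eight thin petals at the bottom, and on top a round wooden knob to grip, 30 mm across, 80 to 116 mm above the lower end (its middle 40 mm above this point). z: the axis, from open end to knob. Mass 0.18 to 0.35 kg.
- stamp_mouth (a point): Centre of the flower stamp's open lower end; same axes as stamp_center. The sleeve is 26 mm across outside; its round bore, 18 mm wide, opens here and is 76 mm deep. The petals surround the lowest 16 mm and reach 38 mm from the axis.
- peg_tip (a point): Tip of the slanted steel peg on a heavy fixed stand, about 108 mm above the worktop. z: the peg's axis, out of the tip, leaning 40 degrees from vertical roughly towards the robot; the stamp goes on along -z. The peg is 14 mm thick, tapered to 5 mm over its last 14 mm. A thicker parallel peg with a cutter fixed on it, no collar, is 150 mm away along +y: not used.
- collar (a joint): Travel (m) of the aluminium ring collar, 32 mm across, down the peg: 0 up, as found; 0.009 fully down on a firm rubber washer (6 N/mm). Stiff: gives at about 8 N, takes 12 N at the end, stays down. Before pressing, its upper face is 30 to 60 mm from the peg's tip along the peg: it differs each time and is not given: feel for it.
- round_stamp_center (a point): Centre of another stamp, same sleeve and knob, but with a plain round ring 72 mm across at the bottom in place of petals; 58 mm above the worktop. Not to be moved.
- ramekin: White ceramic ramekin, 68 mm across, 42 mm high; origin under its centre. Bystander.
- bowl: Small steel bowl, 100 mm across, 50 mm high; origin under its centre. Bystander.
- jar: Glass jar, 64 mm across, 100 mm high; origin under its centre. Bystander.
- knife: Modelling knife with wooden handle, lying, 172 mm long along its x, 14 mm high. Bystander.
- knife2: A second modelling knife, the same, far to the left. Bystander.
- petal1: White sugar petal, 50 mm long, 6 mm thick, beside the round silver tray. Bystander.
- petal2: A second white petal, the same. Bystander.
There are look-alikes about, which are no part of the job. What is shaped like the part that bears stamp_center but yellow is not meant.

How it is judged:
On the way, in this order (a step that is already met when the one before it is completed fails the run):
1. the stamp is threaded on the peg (mouth at least 12 mm below the tip), the collar still up (z of stamp_mouth in the frame of peg_tip below -0.012 m and x of stamp_mouth in the frame of peg_tip between -0.007 and 0.007 m and y of stamp_mouth in the frame of peg_tip between -0.007 and 0.007 m and angle between the z axis of stamp_mouth and the z axis of peg_tip, either way round below 0.2 rad and value of joint collar below 0.003 m), for 0.1 s.
2. the stamp, on the peg, has pushed the collar down at least 7 mm of its 9 mm (z of stamp_mouth in the frame of peg_tip below -0.03 m and x of stamp_mouth in the frame of peg_tip between -0.007 and 0.007 m and y of stamp_mouth in the frame of peg_tip between -0.007 and 0.007 m and angle between the z axis of stamp_mouth and the z axis of peg_tip, either way round below 0.2 rad and value of joint collar above 0.007 m), for 0.1 s.
At the end, for the whole second after the job is handed in: The flower stamp is at rest on the collared peg, its open end at least 30 mm down the peg from the tip, within 7 mm of the peg's axis and 0.2 rad of its direction, and the collar is at least 7 mm down (all of step 2 and linear speed of stamp below 0.02 m/s); the robot touches nothing.
It fails at once if the stamp is pressed or jammed on the stand with more than 25 N (contact force between stamp and rack above 25 N).
It fails at once if a bystander is moved by more than 30 mm (distance of any of round_stamp_center, ramekin, bowl, jar, knife, knife2, petal1, petal2 from where it was at the start of the episode above 0.03 m).
It also fails if it takes over 70 s, if anything falls off the work surface, if the arm or the gripper's body presses on something with over 40 N, if the wrist force passes 120 N, or if a joint passes its speed limit or range.

ROBOT

A 6-joint arm with a two-finger parallel gripper is mounted at the origin on the work surface. World frame = base frame: x ahead of the robot, y to its left, z up, the work surface at z = 0. Lengths are in m, angles in rad, forces in N, time in s.
With the tool pointing down it reaches from about 0.35 to 0.875 m from the base axis. Payload 15.5 kg.
Tool frame: the origin (TCP) lies at the very end of the fingers, on their centre line; the grasp point (between the pads) lies 19 mm behind it (manip.hold_point_z is the distance from the TCP to the grasp point, in m); z points along the fingers, y is the line along which they close (so a half turn about z gives the same grasp; the last joint's range is limited). The gripper opens to 85 mm and grips with 20 to 120 N. Pads are 22 mm wide; open, the fingers measure 114 mm over their backs; the gripper's body (76 mm by 85 mm) begins 54 mm behind the grasp point. The pads swing forward as they close: fully open they stand 13 mm farther back than shut.
Start: joints at [1.143, 0.494, 1.345, -0, 1.302, -0.096], TCP at [0.204, 0.591, 0.231] pointing down, gripper open.
Joint ranges: [-2.91, 2.91], [-0.82, 2.16], [0.22, 2.67], [-1.22, 4.37], [0.12, 2.79], [-3.08, 3.08]. Speed limits (rad/s): [1.89, 1.89, 2.57, 3.01, 3.01, 3.01].

INTERFACE

Orientations are given as a unit quaternion [x, y, z, w].
In Python, from cell import telemetry, get_image, hand_in, manip gives the robot as it stands.
- The arm moves only by the tool play_rows, never from a script. Its argument "commands" is a list of rows, each an object with "offset": the shift along the tool's x, y, z in cm, a list of three; "turn": the turn, a rotation vector about the tool's x, y, z in degrees, a list of three. A call has 1 to 8 rows; each row is the pose to reach, as a shift and turn from the pose commanded when the call began, along the tool's axes at that moment; what a row does not reach only later rows make up. A row lasts 1/10 s, in which the tool goes at most 50 mm and 8.59 degrees, less where a joint would pass 70% of its speed; a pose out of reach is approached as far as the arm can. A call with a gripper value outside its range is refused whole. "fingers" is the closure, from 0 (fully open) to 1 (shut), set as the call begins (left out, the last holds). The fingers move at their own pace and stop on an object; the grip force is fixed at half the most. Time passes only in rows, so rows that repeat a pose let the fingers close. It gives the time, the measured TCP pose, the force and the opening at its end, in the units of the state.
- telemetry.get_obs(): the state, without advancing time (a new reading comes with each control period).
- get_image(name): name is "scene" or "top" or "wrist"; returns a dict with "image" (400x640x3 uint8, blue, green, red), "z_map" (400x640 float32, m along the optical axis (not along the pixel's ray), 0 where there is no reading), "vfov" (degrees; the focal length in pixels is half the picture's height over the tangent of half this angle, whatever the lens; pixels are square), "cx", "cy" (the principal point, pixels), "dist_coeffs" ([k1, k2, p1, p2, k3] as OpenCV has them; the pictures are not rectified), "origin" and "attitude" of the camera in the world; the wrist camera has in their place "tool_from_camera" (4x4, takes a point from camera to tool coordinates, whose origin is the TCP and whose axes are the flange's). Camera axes: x right, y up, looking along -z (the intrinsics and any distortion apply to the point x, -y, -z); pixel columns grow to the right and rows downward; lengths in m; the calibration is good to about 2 mm. A picture is of the moment at which its call begins: read the wrist's pose just before it.
- hand_in(): hands the job in, once; it reports no verdict.
The state is a dict: "time": time; "joints": joint angles; "dq": joint speeds; "effort": joint torques, N m; "eef_pos": TCP position; "eef_rot": TCP orientation; "contact_force": force on the tool from outside, world axes, zero at the start; "wrist_torque": the same for the moment, N m; "finger_gap": finger opening in m.
Only numpy, scipy, OpenCV 4.12 (cv2) and the standard library are available. Lean on these libraries where they do the work, as an engineer would, in place of code of your own. Each camera call takes 0.05 s, during which the arm holds its last target. There are 200 camera calls.

## Working session

There is one attempt and no reset: what is moved stays moved. The work goes in short steps, Python scripts to look and compute and a tool call to move; the robot and the scene stay as the last step left them, time stands still between calls to the robot, and variables do not carry over. Pictures are saved under pics/ and viewed, on a budget of 10 in all, crops included, one or two more only if the job needs it, and the job is handed in when it is done.

Besides the shell and the picture viewer there is one more tool, called after "Call:" as name(argument=value, ...) on one line, values as JSON. play_rows: Moves the arm, as the interface text tells. Its arguments: {"type":"object","properties":{"commands":{"type":"array"},"fingers":{"type":"number"}},"required":["commands"]}

```bash
ls; mkdir -p pics
cat > h.py <<'E'
import numpy as np, cv2
from scipy.spatial.transform import Rotation as R
from cell import telemetry, get_image, hand_in, manip
def grab(n):
    o=telemetry.get_obs(); d=get_image(n); d['obs']=o
    h,w=d['image'].shape[:2]; f=h/2/np.tan(np.radians(d['vfov'])/2)
    d['K']=np.array([[f,0,d['cx']],[0,f,d['cy']],[0,0,1]])
    if n=='wrist':
        T=np.eye(4);T[:3,:3]=R.from_quat(o['eef_rot']).as_matrix();T[:3,3]=o['eef_pos'];T=T@np.array(d['tool_from_camera'])
        d['R'],d['t']=T[:3,:3],T[:3,3]
    else:
        a=np.array(d['attitude']); d['R']=R.from_quat(a).as_matrix() if a.size==4 else a.reshape(3,3); d['t']=np.array(d['origin'])
    return d
def cloud(d):
    h,w=d['z_map'].shape; uv=np.stack(np.meshgrid(np.arange(w),np.arange(h)),-1).reshape(-1,1,2).astype(float)
    p=cv2.undistortPoints(uv,d['K'],np.array(d['dist_coeffs'],float)).reshape(h,w,2)
    z=d['z_map'].astype(float); c=np.stack([p[...,0]*z,-p[...,1]*z,-z],-1)
    P=c@d['R'].T+d['t']; P[z==0]=np.nan; return P
E
python3 - <<'E'
from h import *
import pickle
D={}
for n in ['scene','top']:
    d=grab(n); cv2.imwrite(f'pics/{n}0.png',d['image']); d['P']=cloud(d); D[n]=d
    print(n,d['vfov'],d['cx'],d['cy'],d['dist_coeffs'],d['t'],d['attitude'])
print(manip.hold_point_z, [x for x in dir(manip) if x[0]!='_']); print(d['obs'])
pickle.dump(D,open('d0.pkl','wb'))
E
```

```text
pics
scene 45.29417667637923 318.37363516701737 208.26075388273736 [-0.13064706  0.          0.          0.          0.        ] [ 1.42519968 -0.31554496  0.91261337] [0.3397501  0.23194872 0.51286009 0.75348801]
top 55.86910579589839 317.16343497897293 197.941297293552 [0.01270453 0.         0.         0.         0.        ] [ 0.35032693 -0.00186252  1.08037479] [-0.07174503  0.05889335  0.70661472 -0.70148405]
0.0187 ['Unreachable', 'hold_point_z']
{'time': 0.05, 'joints': array([ 1.14251020e+00,  4.94170515e-01,  1.34611923e+00,  1.78425228e-05,
        1.30248702e+00, -9.55217932e-02]), 'dq': array([-0.00029174, -0.00235633, -0.00084076,  0.00110822, -0.00013923,
        0.0007203 ]), 'effort': array([ 3.69689951e-03, -8.84453773e+01, -3.84974492e+01, -1.21967238e-05,
        5.31210710e-03, -1.12586974e-06]), 'eef_pos': array([0.20401973, 0.5903947 , 0.23071216]), 'eef_rot': array([ 1.65617879e-01,  9.86189823e-01, -5.69639235e-04, -1.61602530e-04]), 'contact_force': array([ 0.29607027, -0.12809294, -0.35725139]), 'wrist_torque': array([ 0.02393846, -0.05102401,  0.02139021]), 'finger_gap': 0.08564528417469629}
```

```bash
python3 -c "
import cv2,numpy as np
a=cv2.imread('pics/scene0.png');b=cv2.imread('pics/top0.png')
c=np.vstack([a,b]);cv2.imwrite('pics/both0.png',cv2.resize(c,None,fx=.75,fy=.75))"
```

```text
(no output)
```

View pics/both0.png

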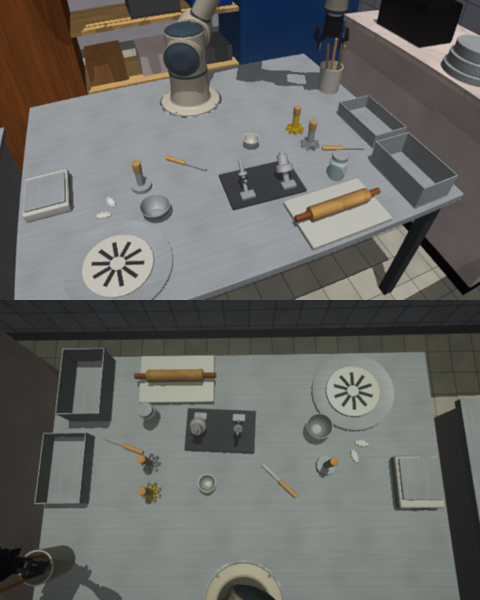

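The scene view (at 0.75 scale) shows three look-alikes: a silver flower stamp at scene (312,130), a yellow flower stamp at (296,115) and a round stamp at (140,175). The collared peg is the left one, at (242,180). I choose the silver flower stamp and check it with a close crop and the depth cloud.

Run:
```python
from h import *
import pickle
D=pickle.load(open('d0.pkl','rb'))
a=D['scene']['image'][120:290,280:480]; cv2.imwrite('pics/crop1.png',cv2.resize(a,None,fx=3.5,fy=3.5,interpolation=cv2.INTER_CUBIC))
for n in D:
    P=D[n]['P']; print(n)
    im=D[n]['image'].astype(int)
    b,g,r=im[...,0],im[...,1],im[...,2]
    for lab,c in {'steelflower':dict(scene=(416,165),top=(195,214)),'round':dict(scene=(183,220),top=(440,217)),'yellow':dict(scene=(395,150),top=(198,254))}[ 'steelflower'] and {'s':dict(scene=(416,165),top=(195,214)),'y':dict(scene=(395,150),top=(198,254)),'pegs':dict(scene=(325,240),top=(318,170)),'thick':dict(scene=(375,215),top=(264,170))}.items():
        u,v=c[n]; m=np.zeros(P.shape[:2],bool); m[v-30:v+30,u-25:u+25]=1
        Q=P[m&(P[...,2]>.02)]; 
        h,_=np.histogram(Q[:,2],np.arange(0,.2,.02)); print(lab,len(Q),h)
        top=Q[Q[:,2]>np.nanmax(Q[:,2])-.03]; print('  top',top.mean(0).round(4),top.min(0).round(3),top.max(0).round(3))
```

```text
scene
s 526 [  0  81  90  87 100 168   0   0   0]
  top [0.4561 0.3422 0.106 ] [0.375 0.326 0.088] [0.518 0.363 0.118]
y 415 [  0  44  44  87  92 148   0   0   0]
  top [0.4494 0.3403 0.1058] [0.375 0.326 0.088] [0.518 0.358 0.118]
pegs 481 [  0 230  71 103  63  14   0   0   0]
  top [0.6069 0.0137 0.0907] [0.587 0.008 0.078] [0.632 0.021 0.108]
thick 606 [  0 126  63 223 176  18   0   0   0]
  top [0.6311 0.1606 0.0864] [0.597 0.138 0.074] [0.662 0.185 0.104]
top
s 224 [  0  24  23  22  34 121   0   0   0]
  top [0.4979 0.3503 0.1111] [0.484 0.336 0.09 ] [0.513 0.367 0.12 ]
y 214 [  0  27  22  17  26 122   0   0   0]
  top [0.3858 0.3422 0.1115] [0.372 0.33  0.09 ] [0.4   0.358 0.119]
pegs 318 [  0 169  14  81  38  16   0   0   0]
  top [0.6051 0.0153 0.092 ] [0.584 0.005 0.08 ] [0.627 0.024 0.109]
thick 542 [  0 129  25 155 186  47   0   0   0]
  top [0.6206 0.1635 0.0897] [0.591 0.14  0.077] [0.655 0.184 0.107]
```

View pics/crop1.png

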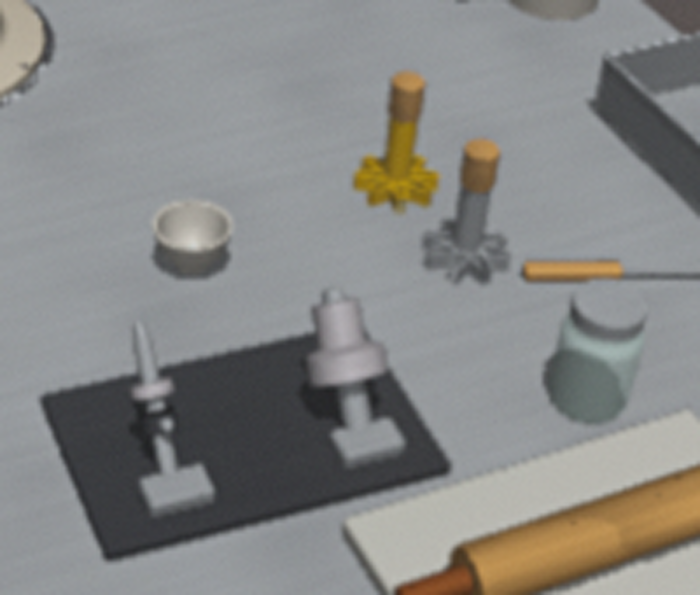

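The crop shows the silver eight-petal stamp at crop (475,215), the yellow decoy at (400,140), and the collared peg with its tip at (138,325) and collar at (152,390). The thick peg at (340,340) carries the fixed cutter. The silver stamp's knob is at about (0.498, 0.350), with its top at 0.118 as expected. Next I do a rough peg fit and get the wrist camera geometry.

```bash
cat >> h.py <<'E'
def rel(p,Rt,o=None):
    "offset cm / turn deg from the present pose"
    o=o or telemetry.get_obs(); R0=R.from_quat(o['eef_rot']).as_matrix()
    return (R0.T@(np.array(p)-o['eef_pos'])*100).round(2), np.degrees(R.from_matrix(R0.T@Rt).as_rotvec()).round(2)
def fit_peg(Q,x0):
    "x0: tip xyz, azimuth of lean; tilt 40 deg. Known profile r(s): 2.5mm at tip to 7mm at 14mm"
    from scipy.optimize import least_squares
    def ax(x):
        return np.array([np.sin(x[4])*np.cos(x[3]),np.sin(x[4])*np.sin(x[3]),np.cos(x[4])])
    def f(x):
        a=ax(x); d=Q-x[:3]; s=-(d@a); r=np.linalg.norm(d+s[:,None]*a,axis=1)
        rr=np.clip(.0025+.0045*s/.014,.0025,.007)
        e=np.where(s<0,np.hypot(np.maximum(r-.0025,0),s),(r-rr))
        return np.r_[e*1000,.05*len(Q)**.5*(x[4]-np.radians(40))/np.radians(1)]
    return least_squares(f,x0,loss='soft_l1'),ax
E
python3 - <<'E'
from h import *
import pickle
D=pickle.load(open('d0.pkl','rb'))
for n,(u,v) in dict(scene=(325,240),top=(318,170)).items():
    P=D[n]['P'];Q=P[v-35:v+35,u-25:u+25].reshape(-1,3)
    Q=Q[(Q[:,2]>.07)&(abs(Q[:,1]-.015)<.03)&(abs(Q[:,0]-.6)<.04)]
    r,ax=fit_peg(Q,[.585,.012,.108,np.pi,.7]); print(n,len(Q),r.x.round(4),np.degrees(r.x[3:]).round(1),np.sqrt(np.mean(r.fun**2)).round(2),ax(r.x).round(3))
d=grab('wrist');print(d['vfov'],d['cx'],d['cy'],d['dist_coeffs'],np.array(d['tool_from_camera']).round(3)); cv2.imwrite('pics/w0.png',d['image'])
Rt=np.array([[-1,0,0],[0,1,0],[0,0,-1.]]).T
print(rel([.45,.2,.3],Rt))
E
```

```text
scene 136 [0.5781 0.0161 0.1051 3.088  0.9853] [176.9  56.5] 3.04 [-0.832  0.045  0.553]
top 102 [0.5733 0.0169 0.1084 3.1114 0.9419] [178.3  54. ] 3.42 [-0.808  0.024  0.588]
64.71745919682085 317.6412643298795 205.01549744873392 [-0.06057575  0.          0.          0.          0.        ] [[ 0.001  0.955  0.296  0.077]
 [ 1.    -0.001 -0.001 -0.   ]
 [-0.001  0.296 -0.955 -0.142]
 [ 0.     0.     0.     1.   ]]
(array([-36.  , -28.87,  -6.89]), array([-5.000e-02, -1.000e-02, -1.907e+01]))
```

Call:
play_rows(commands=[{"offset": [0, 0, -4], "turn": [0, 0, 0]}, {"offset": [-7, -5, -5], "turn": [0, 0, -4]}, {"offset": [-56.5, -41.3, 2.5], "turn": [0, 0, -19]}, {"offset": [-56.5, -41.3, 2.5], "turn": [0, 0, -19]}, {"offset": [-56.5, -41.3, 2.5], "turn": [0, 0, -19]}, {"offset": [-56.5, -41.3, 2.5], "turn": [0, 0, -19]}, {"offset": [-56.5, -41.3, 2.5], "turn": [0, 0, -19]}, {"offset": [-56.5, -41.3, 2.5], "turn": [0, 0, -19]}])

```text
time: 0.95
eef_pos: [0.4015, 0.3064, 0.2448]
eef_rot: [0.0, 1.0, -0.0, 0.0]
contact_force: [0.7, 0.9, -0.7]
finger_gap: 0.0854
```

Call:
play_rows(commands=[{"offset": [0, 0, 0], "turn": [0, 0, 0]}])

```text
time: 1.05
eef_pos: [0.4033, 0.3038, 0.2443]
eef_rot: [0.003, 1.0, -0.001, -0.0]
contact_force: [-1.2, 1.0, 0.1]
finger_gap: 0.0854
```

Call:
play_rows(commands=[{"offset": [-20, -29, 4.5], "turn": [0, 0, 0]}, {"offset": [-20, -29, 4.5], "turn": [0, 0, 0]}, {"offset": [-20, -29, 4.5], "turn": [0, 0, 0]}, {"offset": [-20, -29, 4.5], "turn": [0, 0, 0]}, {"offset": [-20, -29, 4.5], "turn": [0, 0, 0]}, {"offset": [-20, -29, 4.5], "turn": [0, 0, 0]}, {"offset": [-20, -29, 4.5], "turn": [0, 0, 0]}, {"offset": [-20, -29, 4.5], "turn": [0, 0, 0]}])

```text
time: 1.85
eef_pos: [0.6028, 0.0139, 0.1989]
eef_rot: [0.002, 1.0, -0.0, 0.0]
contact_force: [0.2, 1.1, 0.9]
finger_gap: 0.0855
```

Call:
play_rows(commands=[{"offset": [0, 0, 0], "turn": [0, 0, 0]}, {"offset": [0, 0, 0], "turn": [0, 0, 0]}])

```text
time: 2.05
eef_pos: [0.5998, 0.0189, 0.1999]
eef_rot: [0.0, 1.0, 0.0, -0.0]
contact_force: [-0.3, 0.1, -0.3]
finger_gap: 0.0856
```

Run:
```python
from h import *
import pickle
d=grab('wrist');P=cloud(d);d['P']=P;pickle.dump(d,open('w1.pkl','wb'));cv2.imwrite('pics/w1.png',d['image'])
print(d['obs']['eef_pos'],d['obs']['eef_rot'])
Q=P.reshape(-1,3);Q=Q[(Q[:,2]>.045)&(Q[:,2]<.13)&(abs(Q[:,1]-.015)<.03)&(abs(Q[:,0]-.6)<.05)]
x=np.array([.585,.015,.108,3.1,.7])
for i in range(5):
    a=np.array([np.sin(x[4])*np.cos(x[3]),np.sin(x[4])*np.sin(x[3]),np.cos(x[4])])
    s=-((Q-x[:3])@a); rr=np.linalg.norm(Q-x[:3]+s[:,None]*a,axis=1)
    q=Q[(s<.028)&(s>-.02)&(rr<.012)]
    r,ax=fit_peg(q,x); x=r.x
    print(len(q),x.round(4),np.degrees(x[3:]).round(1),np.sqrt(np.mean(r.fun**2)).round(2))
s=-((Q-x[:3])@ax(x)); rr=np.linalg.norm(Q-x[:3]+s[:,None]*ax(x),axis=1)
print(np.histogram(s[(rr>.011)&(rr<.017)],np.arange(.02,.09,.005)))
```

```text
[0.59978582 0.0189437  0.19990205] [ 3.83847879e-04  9.99999827e-01  1.81280422e-04 -4.08265839e-04]
340 [0.5831 0.0165 0.1075 3.0922 0.6912] [177.2  39.6] 0.42
335 [0.5831 0.0165 0.1075 3.0932 0.691 ] [177.2  39.6] 0.42
335 [0.5831 0.0165 0.1075 3.0932 0.691 ] [177.2  39.6] 0.42
335 [0.5831 0.0165 0.1075 3.0932 0.691 ] [177.2  39.6] 0.42
335 [0.5831 0.0165 0.1075 3.0932 0.691 ] [177.2  39.6] 0.42
(array([  0,   0,   0,   0,  68, 336,  38,   0,   0,  42,  59,  19,   3]), array([0.02 , 0.025, 0.03 , 0.035, 0.04 , 0.045, 0.05 , 0.055, 0.06 ,
       0.065, 0.07 , 0.075, 0.08 , 0.085]))
```

View pics/w1.png

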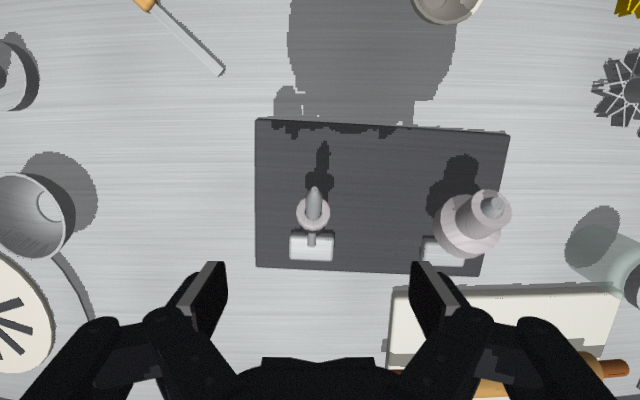

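The wrist view shows the peg at (314,200), the collar at (312,212), and the thick decoy peg at (475,220). The peg fit is clean: tip (0.583, 0.0165, 0.1075), azimuth 177°, tilt 40°, collar face about 45 mm down. Next is the stamp.

Call:
play_rows(commands=[{"offset": [10, 33.2, -2], "turn": [0, 0, 0]}, {"offset": [10, 33.2, -2], "turn": [0, 0, 0]}, {"offset": [10, 33.2, -2], "turn": [0, 0, 0]}, {"offset": [10, 33.2, -2], "turn": [0, 0, 0]}, {"offset": [10, 33.2, -2], "turn": [0, 0, 0]}, {"offset": [10, 33.2, -2], "turn": [0, 0, 0]}, {"offset": [10, 33.2, -2], "turn": [0, 0, 0]}, {"offset": [10, 33.2, -2], "turn": [0, 0, 0]}])

```text
time: 2.9
eef_pos: [0.4976, 0.356, 0.2208]
eef_rot: [-0.003, 1.0, 0.001, 0.0]
contact_force: [0.6, -0.8, 0.1]
finger_gap: 0.0852
```

Call:
play_rows(commands=[{"offset": [0, 0, 0], "turn": [0, 0, 0]}, {"offset": [0, 0, 0], "turn": [0, 0, 0]}])

```text
time: 3.1
eef_pos: [0.5003, 0.3498, 0.2201]
eef_rot: [0.0, 1.0, -0.0, -0.0]
contact_force: [-0.8, -0.8, -0.3]
finger_gap: 0.0857
```

Run:
```python
from h import *
from scipy.optimize import least_squares
d=grab('wrist');P=cloud(d);cv2.imwrite('pics/w2.png',d['image'])
o=d['obs'];print(o['eef_pos'],o['eef_rot'],o['contact_force'])
Q=P.reshape(-1,3);Q=Q[(np.hypot(Q[:,0]-.498,Q[:,1]-.351)<.03)]
T=Q[(Q[:,2]>.11)&(Q[:,2]<.13)];print('top',len(T),np.median(T[:,2]),(T.min(0)+T.max(0))/2,np.ptp(T,axis=0))
S=Q[(Q[:,2]>.085)&(Q[:,2]<.112)]
r=least_squares(lambda x:np.hypot(S[:,0]-x[0],S[:,1]-x[1])-.015,[.498,.351],loss='soft_l1',f_scale=.001);print('cyl',len(S),r.x,np.std(r.fun))
S=Q[(Q[:,2]>.025)&(Q[:,2]<.075)]
r=least_squares(lambda x:np.hypot(S[:,0]-x[0],S[:,1]-x[1])-.013,[.498,.351],loss='soft_l1',f_scale=.001);print('sleeve',len(S),r.x,np.std(r.fun))
```

```text
[0.50030781 0.34982048 0.22012247] [ 2.70339291e-04  9.99999953e-01 -1.33248516e-04 -4.69315699e-05] [-0.83831996 -0.77745507 -0.25192404]
top 979 0.11560052391449965 [0.49813688 0.35167671 0.1140001 ] [0.02925232 0.02893801 0.00736338]
cyl 216 [0.49882044 0.35163069] 0.000183103505317456
sleeve 208 [0.49881272 0.35172881] 0.00017133461040855444
```

View pics/w2.png

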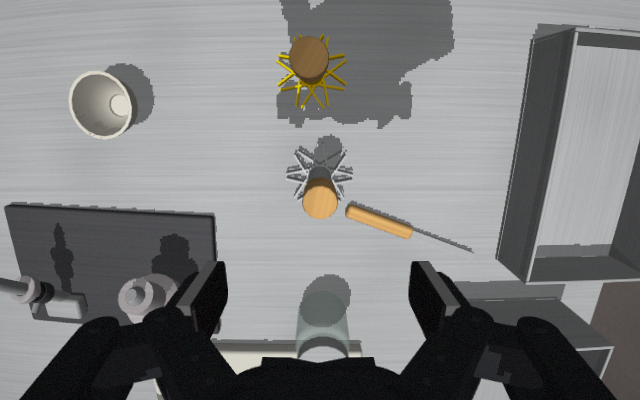

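The wrist view shows the silver stamp's knob at (320,198) and the yellow decoy at (310,58). The knife handle at (378,220) is low and clear of the fingers. Knob and sleeve fits agree at (0.4987, 0.3517). I descend and grip.

Call:
play_rows(commands=[{"offset": [0.16, 0.19, 4], "turn": [0, 0, 0]}, {"offset": [0.16, 0.19, 8], "turn": [0, 0, 0]}, {"offset": [0.16, 0.19, 11], "turn": [0, 0, 0]}, {"offset": [0.16, 0.19, 13], "turn": [0, 0, 0]}, {"offset": [0.16, 0.19, 14.2], "turn": [0, 0, 0]}, {"offset": [0.16, 0.19, 14.2], "turn": [0, 0, 0]}, {"offset": [0.16, 0.19, 14.2], "turn": [0, 0, 0]}])

```text
time: 3.85
eef_pos: [0.4999, 0.3518, 0.0788]
eef_rot: [0.001, 1.0, 0.0, 0.0]
contact_force: [1.2, 0.0, 0.7]
finger_gap: 0.0855
```

Call:
play_rows(commands=[{"offset": [0, 0, 0], "turn": [0, 0, 0]}, {"offset": [0, 0, 0], "turn": [0, 0, 0]}, {"offset": [0, 0, 0], "turn": [0, 0, 0]}, {"offset": [0, 0, 0], "turn": [0, 0, 0]}, {"offset": [0, 0, 0], "turn": [0, 0, 0]}, {"offset": [0, 0, 0], "turn": [0, 0, 0]}, {"offset": [0, 0, 0], "turn": [0, 0, 0]}, {"offset": [0, 0, 0], "turn": [0, 0, 0]}], fingers=1)

```text
time: 4.65
eef_pos: [0.4995, 0.352, 0.0785]
eef_rot: [0.001, 1.0, 0.0, 0.0]
contact_force: [-0.7, -3.0, 7.1]
finger_gap: 0.0291
```

Gripped (gap 29 mm). I lift straight up and compute the tilted pose.

Call:
play_rows(commands=[{"offset": [0, 0, -2], "turn": [0, 0, 0]}, {"offset": [0, 0, -5], "turn": [0, 0, 0]}, {"offset": [0, 0, -9], "turn": [0, 0, 0]}, {"offset": [0, 0, -13], "turn": [0, 0, 0]}, {"offset": [0, 0, -16], "turn": [0, 0, 0]}, {"offset": [0, 0, -18], "turn": [0, 0, 0]}, {"offset": [0, 0, -18], "turn": [0, 0, 0]}])

```text
time: 5.35
eef_pos: [0.5002, 0.3526, 0.2608]
eef_rot: [0.001, 1.0, 0.001, 0.002]
contact_force: [0.9, 0.2, -1.7]
finger_gap: 0.029
```

```bash
cat >> h.py <<'E'
def goal(dist,off=(.0008,0),tip=(.5831,.0165,.1075),az=3.0932,tilt=np.radians(40),mouth=.0785):
    "tool pose with the stamp mouth at dist along the peg axis from the tip"
    a=np.array([np.sin(tilt)*np.cos(az),np.sin(tilt)*np.sin(az),np.cos(tilt)])
    z=-a; y=np.cross(z,np.cross([0,1,0],z)); y/=np.linalg.norm(y); y[2]=0; y=np.array([-a[1],a[0],0]); y/=np.linalg.norm(y); y*=np.sign(y[1])
    Rt=np.c_[np.cross(y,z),y,z]
    return np.array(tip)+a*(dist+mouth)-Rt[:,0]*off[0]-Rt[:,1]*off[1],Rt
E
python3 - <<'E'
from h import *
o=telemetry.get_obs();print(o['eef_pos'],o['eef_rot'],o['finger_gap'],o['contact_force'])
for s in (.12,.03): p,Rt=goal(s);print(s,p,Rt.round(3).tolist(),rel(p,Rt,o))
E
```

```text
[0.50023137 0.35258285 0.2607998 ] [5.30812891e-04 9.99997035e-01 1.18036917e-03 2.06265213e-03] 0.02896244951491272 [ 0.85818328  0.2061944  -1.708564  ]
0.12 [0.45626815 0.02264253 0.26007405] [[-0.765, 0.048, 0.642], [0.037, 0.999, -0.031], [-0.643, -0.0, -0.766]] (array([ 4.36e+00, -3.30e+01, -2.00e-02]), array([  1.08, -39.76,   2.55]))
0.03 [0.51405131 0.01984406 0.19113005] [[-0.765, 0.048, 0.642], [0.037, 0.999, -0.031], [-0.643, -0.0, -0.766]] (array([ -1.39, -33.29,   6.89]), array([  1.08, -39.76,   2.55]))
```

Call:
play_rows(commands=[{"offset": [0.5, -4, 0], "turn": [0.1, -5, 0.3]}, {"offset": [1, -8, 0], "turn": [0.25, -10, 0.6]}, {"offset": [1.6, -12.5, 0], "turn": [0.4, -15, 1]}, {"offset": [2.2, -17, 0], "turn": [0.5, -20, 1.3]}, {"offset": [2.8, -21.5, 0], "turn": [0.65, -26, 1.6]}, {"offset": [3.5, -26, 0], "turn": [0.8, -31, 2]}, {"offset": [4, -30, 0], "turn": [0.95, -36, 2.3]}, {"offset": [4.36, -33, 0], "turn": [1.08, -39.8, 2.55]}])

```text
time: 6.15
eef_pos: [0.4536, 0.0369, 0.2554]
eef_rot: [0.02, 0.946, -0.005, 0.324]
contact_force: [0.7, 2.2, -2.4]
finger_gap: 0.0289
```

Call:
play_rows(commands=[{"offset": [0, 0, 0], "turn": [0, 0, 0]}, {"offset": [0, 0, 0], "turn": [0, 0, 0]}, {"offset": [0, 0, 0], "turn": [0, 0, 0]}])

```text
time: 6.45
eef_pos: [0.4572, 0.04, 0.2569]
eef_rot: [0.019, 0.946, -0.003, 0.324]
contact_force: [-0.1, 0.3, -1.9]
finger_gap: 0.0289
```

Run:
```python
from h import *
import pickle
D={}
for n in ['scene','top','wrist']:
    d=grab(n); d['P']=cloud(d); D[n]=d
pickle.dump(D,open('d3.pkl','wb'))
o=d['obs'];print(o['eef_pos'],o['finger_gap'],o['contact_force'])
for s in (.12,.03,.01): p,Rt=goal(s);print(s,rel(p,Rt,o))
a=D['scene']['image'][130:290,230:430];w=D['wrist']['image']
cv2.imwrite('pics/c3.png',np.hstack([cv2.resize(a,(500,400),interpolation=cv2.INTER_CUBIC),w[:,170:470]]))
R0=R.from_quat(o['eef_rot']).as_matrix()
# stamp in tool frame: sleeve and knob cylinder fits
from scipy.optimize import least_squares
for n in D:
    Q=(D[n]['P'].reshape(-1,3)-o['eef_pos'])@R0
    for lab,lo,hi,rad in (('sleeve',.01,.058,.013),('knobtop',-.002,.0,.015)):
        S=Q[(Q[:,2]>lo)&(Q[:,2]<hi)&(np.hypot(Q[:,0],Q[:,1])<.022)]
        if len(S)<25: print(n,lab,len(S));continue
        r=least_squares(lambda x:np.hypot(S[:,0]-x[0]-x[2]*(S[:,2]-.04),S[:,1]-x[1]-x[3]*(S[:,2]-.04))-rad,[0,0,0,0],loss='soft_l1',f_scale=.001)
        print(n,lab,len(S),(r.x*[1000,1000,57.3,57.3]).round(2),(np.std(r.fun)*1000).round(2))
    S=Q[(np.hypot(Q[:,0],Q[:,1])<.045)&(Q[:,2]>.05)&(Q[:,2]<.1)];print(' z far',np.percentile(S[:,2],[50,90,99,100]).round(4) if len(S) else 0)
```

```text
[0.45729656 0.04023597 0.25701469] 0.029107673626710188 [-0.41522069 -0.80179011 -1.7632224 ]
0.12 (array([-0.16, -1.76, -0.27]), array([ 0.65, -2.21,  0.3 ]))
0.03 (array([-0.51, -1.86,  8.72]), array([ 0.65, -2.21,  0.3 ]))
0.01 (array([-0.59, -1.89, 10.72]), array([ 0.65, -2.21,  0.3 ]))
scene sleeve 194 [ 0.43 -0.74  0.28  0.4 ] 1.9
scene knobtop 12
 z far [0.0704 0.0789 0.0808 0.0811]
top sleeve 116 [ 0.91  0.21 -0.17 -0.4 ] 0.59
top knobtop 4
 z far [0.0661 0.0755 0.0801 0.082 ]
wrist sleeve 1060 [ 0.69 -0.23 -0.15 -0.22] 0.23
wrist knobtop 14
 z far [0.0636 0.0748 0.0779 0.0794]
```

View pics/c3.png

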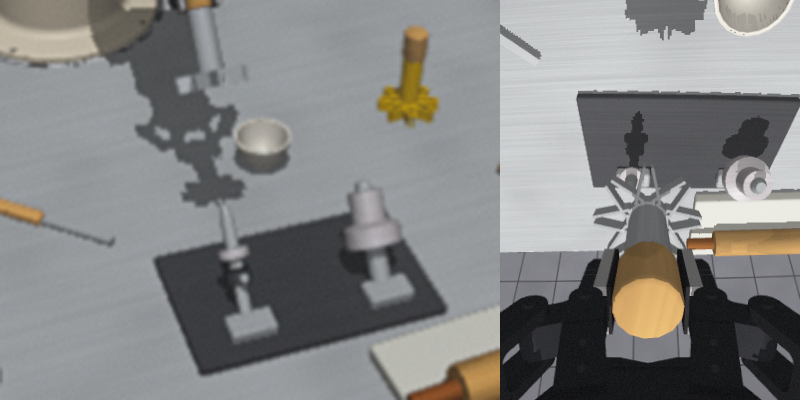

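The left crop shows the held stamp at (205,50) above the collared peg's tip at (222,205). On the right, the stamp hangs straight in the fingers. The wrist cylinder fit gives 0.7/−0.2 mm offset and under 0.3° tilt. I move to the pre-insertion pose.

Call:
play_rows(commands=[{"offset": [-0.16, -1.76, 0], "turn": [0.65, -2.2, 0.3]}, {"offset": [-0.2, -1.78, 2], "turn": [0.65, -2.2, 0.3]}, {"offset": [-0.3, -1.8, 4], "turn": [0.65, -2.2, 0.3]}, {"offset": [-0.4, -1.83, 6], "turn": [0.65, -2.2, 0.3]}, {"offset": [-0.5, -1.86, 8.7], "turn": [0.65, -2.2, 0.3]}, {"offset": [-0.5, -1.86, 8.7], "turn": [0.65, -2.2, 0.3]}, {"offset": [-0.5, -1.86, 8.7], "turn": [0.65, -2.2, 0.3]}, {"offset": [-0.5, -1.86, 8.7], "turn": [0.65, -2.2, 0.3]}])

```text
time: 7.4
eef_pos: [0.5146, 0.0053, 0.205]
eef_rot: [0.02, 0.942, 0.008, 0.335]
contact_force: [-1.1, -0.5, -2.8]
finger_gap: 0.0286
```

Run:
```python
from h import *
o=telemetry.get_obs();print(o['eef_pos'],o['contact_force'])
for s in (.03,.0,-.03): p,Rt=goal(s,off=(.0007,-.0002));print(s,rel(p,Rt,o))
Z=R.from_quat(o['eef_rot']).as_matrix();print(Z.T@o['contact_force'])
```

```text
[0.51464483 0.00531781 0.20501797] [-1.11725003 -0.53049329 -2.76318852]
0.03 (array([0.99, 1.43, 1.04]), array([ 1.89, -0.92, -0.35]))
0.0 (array([0.95, 1.33, 4.04]), array([ 1.89, -0.92, -0.35]))
-0.03 (array([0.9 , 1.23, 7.04]), array([ 1.89, -0.92, -0.35]))
[ 2.58479728 -0.64674836  1.43715731]
```

Call:
play_rows(commands=[{"offset": [0, 0, 0], "turn": [0, 0, 0]}, {"offset": [0, 0, 0], "turn": [0, 0, 0]}, {"offset": [0, 0, 0], "turn": [0, 0, 0]}])

```text
time: 7.7
eef_pos: [0.5139, 0.0053, 0.2054]
eef_rot: [0.014, 0.942, 0.006, 0.335]
contact_force: [-0.1, -0.2, -2.1]
finger_gap: 0.0288
```

Run:
```python
from h import *
o=telemetry.get_obs();print(o['eef_pos'],o['joints'],o['dq'].round(4),o['contact_force'])
for s in (.03,.0,-.03): p,Rt=goal(s,off=(.0007,-.0002));print(s,rel(p,Rt,o))
```

```text
[0.51393628 0.00527916 0.2054242 ] [-0.18324927  0.23886394  2.2084894   1.40105985  0.1190258  -3.0826809 ] [-0.0045 -0.0026  0.002   0.0256  0.0012 -0.0006] [-0.14814264 -0.20965493 -2.10988622]
0.03 (array([0.95, 1.45, 1.12]), array([ 1.87, -0.92,  0.37]))
0.0 (array([0.9 , 1.35, 4.12]), array([ 1.87, -0.92,  0.37]))
-0.03 (array([0.85, 1.25, 7.12]), array([ 1.87, -0.92,  0.37]))
```

The joints show what went wrong. With the tool along the peg axis, j5 sits at its lower limit (0.12, forearm collinear), so that pose is out of reach. I'll back off, set the stamp down upright where it was, and regrip the knob with the tool pitched about 30°, so the final pose has a healthy j5.

Call:
play_rows(commands=[{"offset": [0, 0, -1.5], "turn": [0, 2, 0]}, {"offset": [0, 0, -3], "turn": [0, 5, 0]}, {"offset": [0, 0, -5], "turn": [0, 8, 0]}, {"offset": [0, 0, -7], "turn": [0, 12, 0]}, {"offset": [0, 0, -8], "turn": [0, 16, 0]}, {"offset": [0, 0, -8], "turn": [0, 20, 0]}, {"offset": [0, 0, -8], "turn": [0, 20, 0]}, {"offset": [0, 0, -8], "turn": [0, 20, 0]}])

```text
time: 8.5
eef_pos: [0.4649, 0.0039, 0.2689]
eef_rot: [0.014, 0.986, 0.008, 0.167]
contact_force: [0.8, 0.6, -1.7]
finger_gap: 0.0284
```

Run:
```python
from h import *
o=telemetry.get_obs();print(o['eef_pos'],o['joints'].round(3),o['dq'].round(2))
Rt=np.array([[-1,0,0],[0,1,0],[0,0,-1.]]).T
print(R.from_quat(o['eef_rot']).as_matrix().round(3))
print(rel([.47,.15,.27],Rt,o),rel([.4987,.3517,.26],Rt,o))
```

```text
[0.46485708 0.00385842 0.26892787] [-0.169  0.08   1.916  0.091  0.818 -1.761] [-0.01  0.    0.09  0.12 -0.11 -0.11]
[[-0.944  0.026  0.33 ]
 [ 0.031  0.999  0.011]
 [-0.329  0.021 -0.944]]
(array([-0.06, 14.62,  0.23]), array([ 0.94, 19.23, -1.67])) (array([-1.81, 34.83,  2.35]), array([ 0.94, 19.23, -1.67]))
```

Call:
play_rows(commands=[{"offset": [-0.2, 4.4, 0.3], "turn": [0.1, 2.5, -0.2]}, {"offset": [-0.4, 8.8, 0.6], "turn": [0.2, 5, -0.4]}, {"offset": [-0.7, 13, 0.9], "turn": [0.3, 7.5, -0.6]}, {"offset": [-0.9, 17.5, 1.2], "turn": [0.5, 10, -0.8]}, {"offset": [-1.1, 22, 1.5], "turn": [0.6, 12.5, -1]}, {"offset": [-1.4, 26, 1.8], "turn": [0.7, 15, -1.2]}, {"offset": [-1.6, 30.5, 2.1], "turn": [0.8, 17, -1.5]}, {"offset": [-1.8, 34.8, 2.3], "turn": [0.94, 19.2, -1.7]}])

```text
time: 9.3
eef_pos: [0.4975, 0.354, 0.2593]
eef_rot: [-0.001, 1.0, 0.002, -0.001]
contact_force: [0.7, -0.3, -2.3]
finger_gap: 0.0289
```

Call:
play_rows(commands=[{"offset": [0, 0, 0], "turn": [0, 0, 0]}, {"offset": [0, 0, 0], "turn": [0, 0, 0]}])

```text
time: 9.5
eef_pos: [0.4976, 0.3526, 0.2589]
eef_rot: [-0.001, 1.0, 0.002, -0.001]
contact_force: [-0.6, -0.1, -2.7]
finger_gap: 0.0286
```

Run:
```python
from h import *
o=telemetry.get_obs();print(o['eef_pos'],o['joints'].round(3),o['contact_force'])
Rt=np.array([[-1,0,0],[0,1,0],[0,0,-1.]]).T
print(rel([.4995,.352,.0785],Rt,o))
```

```text
[0.49762255 0.35256611 0.25894938] [ 0.516  0.447  1.348  0.005  1.346 -1.058] [-0.59921552 -0.12577015 -2.73338151]
(array([-0.22, -0.14, 18.04]), array([ 0.26, -0.12,  0.1 ]))
```

Call:
play_rows(commands=[{"offset": [0, 0, 4], "turn": [0.2, 0, 0]}, {"offset": [0, 0, 8], "turn": [0.2, 0, 0]}, {"offset": [0, 0, 12], "turn": [0.2, 0, 0]}, {"offset": [0, 0, 15], "turn": [0.2, 0, 0]}, {"offset": [0, 0, 17], "turn": [0.2, 0, 0]}, {"offset": [0, 0, 17.7], "turn": [0.2, 0, 0]}, {"offset": [0, 0, 18.0], "turn": [0.2, 0, 0]}, {"offset": [0, 0, 18.0], "turn": [0.2, 0, 0]}])

```text
time: 10.3
eef_pos: [0.4982, 0.3527, 0.0812]
eef_rot: [0.001, 1.0, 0.001, -0.0]
contact_force: [0.0, -0.1, -2.4]
finger_gap: 0.0288
```

Call:
play_rows(commands=[{"offset": [0, 0, 0], "turn": [0, 0, 0]}, {"offset": [0, 0, 0], "turn": [0, 0, 0]}, {"offset": [0, 0, 0], "turn": [0, 0, 0]}, {"offset": [0, 0, 0], "turn": [0, 0, 0]}, {"offset": [0, 0, 0], "turn": [0, 0, 0]}, {"offset": [0, 0, 0], "turn": [0, 0, 0]}, {"offset": [0, 0, -1], "turn": [0, 0, 0]}, {"offset": [0, 0, -4], "turn": [0, 0, 0]}], fingers=0)

```text
time: 11.1
eef_pos: [0.4967, 0.3522, 0.1192]
eef_rot: [0.001, 1.0, -0.0, -0.003]
contact_force: [0.5, 0.2, 0.4]
finger_gap: 0.0856
```

Call:
play_rows(commands=[{"offset": [0, 0, -4], "turn": [0, 0, 0]}, {"offset": [0, 0, -8], "turn": [0, 0, 0]}, {"offset": [0, 0, -10], "turn": [0, 0, 0]}, {"offset": [0, 0, -10], "turn": [0, 0, 0]}, {"offset": [0, 0, -10], "turn": [0, 0, 0]}])

```text
time: 11.6
eef_pos: [0.4981, 0.3528, 0.221]
eef_rot: [0.001, 1.0, 0.001, -0.0]
contact_force: [0.2, 0.9, -0.1]
finger_gap: 0.0852
```

Run:
```python
from h import *
from scipy.optimize import least_squares
d=grab('wrist');P=cloud(d);cv2.imwrite('pics/w4.png',d['image'])
o=d['obs'];print(o['eef_pos'],o['finger_gap'],o['contact_force'])
Q=P.reshape(-1,3);Q=Q[(np.hypot(Q[:,0]-.498,Q[:,1]-.351)<.03)]
T=Q[(Q[:,2]>.11)&(Q[:,2]<.13)];print('top',len(T),np.median(T[:,2]))
X=[]
for lo,hi,rad in ((.085,.112,.015),(.025,.075,.013)):
    S=Q[(Q[:,2]>lo)&(Q[:,2]<hi)]
    r=least_squares(lambda x:np.hypot(S[:,0]-x[0],S[:,1]-x[1])-rad,[.498,.351],loss='soft_l1',f_scale=.001);print(len(S),r.x,np.std(r.fun));X.append(r.x)
c=np.mean(X,0)
t=np.radians(30); z=np.array([-np.sin(t),0,-np.cos(t)]);y=np.array([0,1.,0]);Rt=np.c_[np.cross(y,z),y,z]
g=np.r_[c,.098]
for b in (.12,.019): print(b,rel(g+z*(.019-b+0) if b!=.019 else g+z*.019,Rt,o), g+z*(.019-(b if b!=.019 else 0)))
```

```text
[0.49811892 0.35281027 0.22098274] 0.0852470963028496 [ 0.19511077  0.92253061 -0.05471438]
top 972 0.11566455127998425
219 [0.49779645 0.35253305] 0.00019008472311093659
207 [0.49781302 0.35266965] 0.00017164264221377585
0.12 (array([-5.02, -0.01,  3.55]), array([ 0.14, 29.95, -0.12])) [0.54830473 0.35260135 0.18546857]
0.019 (array([ 0.97, -0.05, 13.94]), array([ 0.14, 29.95, -0.12])) [0.48830473 0.35260135 0.08154552]
```

Call:
play_rows(commands=[{"offset": [-1.3, 0, 0], "turn": [0, 7, 0]}, {"offset": [-2.6, 0, 1], "turn": [0, 14, 0]}, {"offset": [-3.8, 0, 2.2], "turn": [0, 21, 0]}, {"offset": [-5, 0, 3.5], "turn": [0.1, 28, 0]}, {"offset": [-5, 0, 3.5], "turn": [0.1, 30, 0]}, {"offset": [-5, 0, 3.5], "turn": [0.1, 30, 0]}, {"offset": [-5, 0, 3.5], "turn": [0.1, 30, 0]}])

```text
time: 12.35
eef_pos: [0.5478, 0.3527, 0.1847]
eef_rot: [0.001, 0.966, -0.0, -0.26]
contact_force: [-0.0, -0.2, -0.4]
finger_gap: 0.0857
```

Run:
```python
from h import *
o=telemetry.get_obs();print(o['eef_pos'],o['joints'].round(3))
c=[.4978,.3526]
t=np.radians(30); z=np.array([-np.sin(t),0,-np.cos(t)]);y=np.array([0,1.,0]);Rt=np.c_[np.cross(y,z),y,z]
print(rel(np.r_[c,.098]+z*.020,Rt,o))
```

```text
[0.54777046 0.35269821 0.18465633] [ 0.383  0.827  0.927  0.198  1.875 -1.173]
(array([-2.0e-02, -1.0e-02,  1.2e+01]), array([ 0.02, -0.08, -0.13]))
```

Call:
play_rows(commands=[{"offset": [0, 0, 3], "turn": [0, 0, 0]}, {"offset": [0, 0, 6], "turn": [0, 0, 0]}, {"offset": [0, 0, 9], "turn": [0, 0, 0]}, {"offset": [0, 0, 11], "turn": [0, 0, 0]}, {"offset": [0, 0, 12], "turn": [0, 0, 0]}, {"offset": [0, 0, 12], "turn": [0, 0, 0]}, {"offset": [0, 0, 12], "turn": [0, 0, 0]}])

```text
time: 13.05
eef_pos: [0.4886, 0.3532, 0.0828]
eef_rot: [0.001, 0.966, 0.0, -0.259]
contact_force: [-0.1, 0.2, 0.2]
finger_gap: 0.0855
```

Call:
play_rows(commands=[{"offset": [0, 0, 0], "turn": [0, 0, 0]}, {"offset": [0, 0, 0], "turn": [0, 0, 0]}, {"offset": [0, 0, 0], "turn": [0, 0, 0]}, {"offset": [0, 0, 0], "turn": [0, 0, 0]}, {"offset": [0, 0, 0], "turn": [0, 0, 0]}, {"offset": [0, 0, 0], "turn": [0, 0, 0]}, {"offset": [0, 0, 0], "turn": [0, 0, 0]}, {"offset": [0, 0, 0], "turn": [0, 0, 0]}], fingers=1)

```text
time: 13.85
eef_pos: [0.4882, 0.3528, 0.0818]
eef_rot: [0.001, 0.966, 0.0, -0.259]
contact_force: [1.6, -1.4, 4.6]
finger_gap: 0.0285
```

Run:
```python
from h import *
o=telemetry.get_obs();print(o['eef_pos'],o['contact_force']);R0=R.from_quat(o['eef_rot']).as_matrix();print(R0.round(4).tolist())
# stamp axes in tool frame (upright at grasp)
m=R0.T@(np.r_[.4978,.3526,0]-o['eef_pos']);za=R0.T@[0,0,1];print(m.round(4),za.round(4))
```

```text
[0.48817138 0.35277702 0.08183126] [ 1.61096269 -1.44596251  4.60766847]
[[-0.8655, 0.0023, -0.5009], [0.0021, 1.0, 0.0009], [0.5009, -0.0003, -0.8655]]
[-0.0493 -0.0001  0.066 ] [ 5.009e-01 -3.000e-04 -8.655e-01]
```

Call:
play_rows(commands=[{"offset": [0.5, 0, -0.87], "turn": [0, 0, 0]}, {"offset": [1.5, 0, -2.6], "turn": [0, 0, 0]}, {"offset": [3, 0, -5.2], "turn": [0, 0, 0]}, {"offset": [5, 0, -8.7], "turn": [0, 0, 0]}, {"offset": [7, 0, -12.1], "turn": [0, 0, 0]}, {"offset": [8, 0, -13.9], "turn": [0, 0, 0]}, {"offset": [8, 0, -13.9], "turn": [0, 0, 0]}, {"offset": [8, 0, -13.9], "turn": [0, 0, 0]}])

```text
time: 14.65
eef_pos: [0.4882, 0.3528, 0.2418]
eef_rot: [0.001, 0.966, 0.0, -0.259]
contact_force: [0.2, 0.0, -2.3]
finger_gap: 0.0291
```

```bash
cat >> h.py <<'E'
def goal2(dist,m=(-.0493,-.0001,.066),za=(.5009,-.0003,-.8655),tip=(.5831,.0165,.1075),az=3.0932,tilt=np.radians(40)):
    m=np.array(m)
    def fr(z,y):
        z=np.array(z)/np.linalg.norm(z); x=np.cross(y,z); x/=np.linalg.norm(x); return np.c_[x,np.cross(z,x),z]
    a=np.array([np.sin(tilt)*np.cos(az),np.sin(tilt)*np.sin(az),np.cos(tilt)])
    Rt=fr(a,[-a[1]*np.sign(a[0]),abs(a[0]),0])@fr(za,[0,1.,0]).T
    return np.array(tip)+a*dist-Rt@m,Rt
E
python3 - <<'E'
from h import *
o=telemetry.get_obs();print(o['eef_pos'],o['joints'].round(3),o['contact_force'])
for s in (.12,.04): p,Rt=goal2(s);print(s,p,Rt.round(3).tolist(),rel(p,Rt,o))
E
```

```text
[0.48824507 0.3528296  0.24178157] [ 0.413  0.699  1.043  0.213  1.88  -1.14 ] [ 0.24052476  0.03826616 -2.31193584]
0.12 [0.44617907 0.02325584 0.25592427] [[-0.984, 0.049, 0.172], [0.048, 0.999, -0.009], [-0.173, -0.0, -0.985]] (array([  4.28, -32.97,   0.86]), array([ -0.48, -40.01,   2.67]))
0.04 [0.49754187 0.02076831 0.19464072] [[-0.984, 0.049, 0.172], [0.048, 0.999, -0.009], [-0.173, -0.0, -0.985]] (array([ -3.24, -33.2 ,   3.59]), array([ -0.48, -40.01,   2.67]))
```

Call:
play_rows(commands=[{"offset": [0.5, -4, -0.5], "turn": [-0.1, -5, 0.3]}, {"offset": [1.1, -8, -0.5], "turn": [-0.1, -10, 0.7]}, {"offset": [1.6, -12.5, 0], "turn": [-0.2, -15, 1]}, {"offset": [2.2, -17, 0], "turn": [-0.2, -20, 1.3]}, {"offset": [2.7, -21.5, 0.4], "turn": [-0.3, -26, 1.7]}, {"offset": [3.3, -26, 0.6], "turn": [-0.4, -31, 2]}, {"offset": [3.8, -30, 0.8], "turn": [-0.4, -36, 2.3]}, {"offset": [4.28, -33, 0.86], "turn": [-0.48, -40, 2.67]}])

```text
time: 15.45
eef_pos: [0.4443, 0.0213, 0.2549]
eef_rot: [0.024, 0.996, -0.003, 0.087]
contact_force: [0.4, 0.2, -3.0]
finger_gap: 0.029
```

Call:
play_rows(commands=[{"offset": [0, 0, 0], "turn": [0, 0, 0]}, {"offset": [0, 0, 0], "turn": [0, 0, 0]}, {"offset": [0, 0, 0], "turn": [0, 0, 0]}])

```text
time: 15.75
eef_pos: [0.4463, 0.0234, 0.2555]
eef_rot: [0.024, 0.996, -0.002, 0.086]
contact_force: [0.7, -1.0, -1.7]
finger_gap: 0.0285
```

```bash
cat > chk.py <<'E'
from h import *
from scipy.optimize import least_squares
d=grab('wrist');P=cloud(d);o=d['obs'];cv2.imwrite('pics/w5.png',d['image'])
print(o['eef_pos'],o['joints'].round(3),o['contact_force'],o['finger_gap'])
R0=R.from_quat(o['eef_rot']).as_matrix()
za=np.array([.5009,-.0003,-.8655]);m=np.array([-.0493,-.0001,.066])
xa=np.cross([0,1,0],za);xa/=np.linalg.norm(xa);F=np.c_[xa,np.cross(za,xa),za]
S=((P.reshape(-1,3)-o['eef_pos'])@R0-m)@F   # stamp frame
S=S[(S[:,2]>.018)&(S[:,2]<.078)&(np.hypot(S[:,0],S[:,1])<.022)]
if len(S)>50:
    r=least_squares(lambda x:np.hypot(S[:,0]-x[0]-x[2]*S[:,2],S[:,1]-x[1]-x[3]*S[:,2])-.013,[0,0,0,0],loss='soft_l1',f_scale=.001)
    print('sleeve in stamp frame (mouth mm, deg)',len(S),(r.x*[1000,1000,57.3,57.3]).round(2),np.std(r.fun)*1000)
for s in (.12,.04,.015,-.02): p,Rt=goal2(s);print(s,rel(p,Rt,o))
E
python3 chk.py
```

```text
[0.44633278 0.02344493 0.25545848] [-0.086  0.135  1.848  0.008  0.987 -1.612] [ 0.66692389 -0.98260368 -1.74768784] 0.02847085577078493
0.12 (array([ 0.01, -0.02, -0.05]), array([ 0.02, -0.12,  0.02]))
0.04 (array([-4.02, -0.02,  6.87]), array([ 0.02, -0.12,  0.02]))
0.015 (array([-5.27, -0.02,  9.03]), array([ 0.02, -0.12,  0.02]))
-0.02 (array([-7.03, -0.02, 12.05]), array([ 0.02, -0.12,  0.02]))
```

View pics/w5.png

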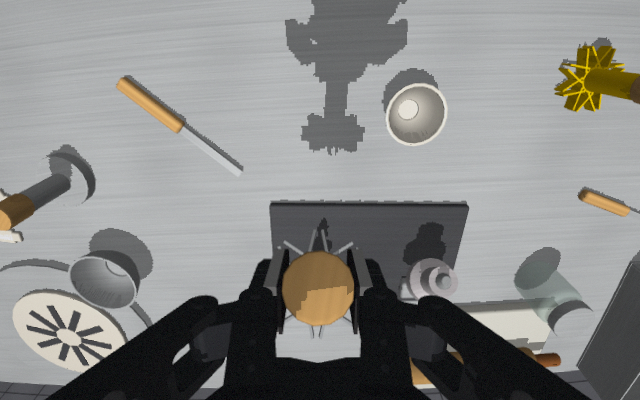

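The wrist view looks along the stamp axis: knob at (318,288), petals around it, peg area behind. The arm is within 1 mm of the planned pose with j5 = 0.99. I approach to 40 mm off the tip and check alignment with the other cameras.

Call:
play_rows(commands=[{"offset": [-0.8, 0, 1.4], "turn": [0, 0, 0]}, {"offset": [-1.8, 0, 3.1], "turn": [0, -0.1, 0]}, {"offset": [-2.8, 0, 4.8], "turn": [0, -0.1, 0]}, {"offset": [-3.6, 0, 6.2], "turn": [0, -0.1, 0]}, {"offset": [-4.02, 0, 6.9], "turn": [0, -0.1, 0]}, {"offset": [-4.02, 0, 6.9], "turn": [0, -0.1, 0]}, {"offset": [-4.02, 0, 6.9], "turn": [0, -0.1, 0]}])

```text
time: 16.5
eef_pos: [0.4976, 0.0208, 0.1951]
eef_rot: [0.024, 0.996, -0.002, 0.087]
contact_force: [-0.5, -0.3, -1.8]
finger_gap: 0.0288
```

```bash
cat > chk2.py <<'E'
from h import *
from scipy.optimize import least_squares
o=telemetry.get_obs();R0=R.from_quat(o['eef_rot']).as_matrix()
za=np.array([.5009,-.0003,-.8655]);m=np.array([-.0493,-.0001,.066])
xa=np.cross([0,1,0],za);xa/=np.linalg.norm(xa);F=np.c_[xa,np.cross(za,xa),za]
print(o['eef_pos'],o['contact_force'])
p,Rp=goal2(0);W=Rp@F; tip=np.array([.5831,.0165,.1075])
for n in ('scene','top','wrist'):
    d=grab(n);X=cloud(d).reshape(-1,3);cv2.imwrite(f'pics/k_{n}.png',d['image'])
    A=((X-o['eef_pos'])@R0-m)@F
    for lab,lo,hi,rad in (('sleeve',.018,.078,.013),):
        S=A[(A[:,2]>lo)&(A[:,2]<hi)&(np.hypot(A[:,0],A[:,1])<.02)]
        if len(S)>30:
            r=least_squares(lambda x:np.hypot(S[:,0]-x[0]-x[2]*(S[:,2]-.05),S[:,1]-x[1]-x[3]*(S[:,2]-.05))-rad,[0,0,0,0],loss='soft_l1',f_scale=.0005)
            print(n,lab,len(S),'mm,deg',(r.x*[1000,1000,57.3,57.3]).round(2),(np.median(abs(r.fun))*1000).round(2))
    T=A[(A[:,2]>.11)&(A[:,2]<.122)&(np.hypot(A[:,0],A[:,1])<.012)]
    if len(T)>30:
        c=np.linalg.lstsq(np.c_[T[:,:2],np.ones(len(T))],T[:,2],rcond=None)[0];print(n,'knob top h',c[2].round(4),'tilt deg',(c[:2]*57.3).round(2))
    B=(X-tip)@W; S=B[(B[:,2]<-.002)&(B[:,2]>-.028)&(np.hypot(B[:,0],B[:,1])<.012)]
    if len(S)>20:
        r=least_squares(lambda x:np.hypot(S[:,0]-x[0],S[:,1]-x[1])-np.clip(.0025-.0045*S[:,2]/.014,.0025,.007),[0,0],loss='soft_l1',f_scale=.0005);print(n,'peg axis off mm',len(S),(r.x*1000).round(2))
for s in (.04,.015,-.02): p,Rt=goal2(s);print(s,rel(p,Rt,o))
E
python3 chk2.py; python3 -c "
import cv2;a=cv2.imread('pics/k_scene.png')[130:270,250:425];cv2.imwrite('pics/k1.png',cv2.resize(a,None,fx=4,fy=4,interpolation=cv2.INTER_CUBIC))"
```

```text
[0.49755213 0.02083847 0.19507644] [-0.45948537 -0.30037598 -1.83308688]
scene sleeve 249 mm,deg [ 0.14 -0.5   0.54  0.59] 0.94
scene peg axis off mm 45 [ 0.65 -0.48]
wrist knob top h 0.1168 tilt deg [-0.41 -0.11]
0.04 (array([ 0.01, -0.01,  0.04]), array([0.01, 0.04, 0.04]))
0.015 (array([-1.24, -0.01,  2.21]), array([0.01, 0.04, 0.04]))
-0.02 (array([-2.99, -0.01,  5.24]), array([0.01, 0.04, 0.04]))
```

View pics/k1.png

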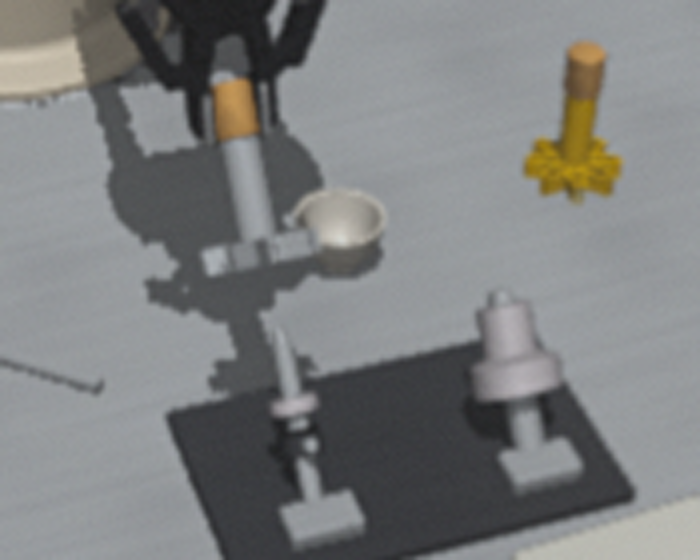

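The crop shows the stamp (sleeve at (248,180)) coaxial above the collared peg's tip at (280,330). The scene camera puts sleeve and peg axes within about 0.6 mm of each other. I thread on gently.

Call:
play_rows(commands=[{"offset": [-0.5, 0, 0.87], "turn": [0, 0, 0]}, {"offset": [-1, 0, 1.73], "turn": [0, 0, 0]}, {"offset": [-1.4, 0, 2.42], "turn": [0, 0, 0]}, {"offset": [-1.8, 0, 3.1], "turn": [0, 0, 0]}, {"offset": [-2.2, 0, 3.8], "turn": [0, 0, 0]}, {"offset": [-2.5, 0, 4.33], "turn": [0, 0, 0]}, {"offset": [-2.8, 0, 4.85], "turn": [0, 0, 0]}, {"offset": [-3, 0, 5.2], "turn": [0, 0, 0]}])

```text
time: 17.45
eef_pos: [0.5366, 0.0186, 0.1486]
eef_rot: [0.024, 0.996, -0.002, 0.087]
contact_force: [0.2, 0.6, -2.0]
finger_gap: 0.029
```

Call:
play_rows(commands=[{"offset": [0, 0, 0], "turn": [0, 0, 0]}, {"offset": [0, 0, 0], "turn": [0, 0, 0]}])

```text
time: 17.65
eef_pos: [0.5362, 0.0186, 0.1491]
eef_rot: [0.024, 0.996, -0.002, 0.087]
contact_force: [0.4, -0.8, -2.2]
finger_gap: 0.0285
```

```bash
cat > st.py <<'E'
from h import *
o=telemetry.get_obs();R0=R.from_quat(o['eef_rot']).as_matrix()
za=np.array([.5009,-.0003,-.8655]);m=np.array([-.0493,-.0001,.066])
p,Rp=goal2(0);a=Rp@za;tip=np.array([.5831,.0165,.1075]);q=o['eef_pos']+R0@m-tip
print('t',o['time'],'dist mm',(q@a*1000).round(2),'lat',((q-a*(q@a))*1000).round(2),'F axial (up peg)',(o['contact_force']@a).round(2),'F',o['contact_force'].round(2),'M',o['wrist_torque'].round(2))
print(rel(*goal2(-.04),o))
E
python3 st.py
```

```text
t 17.65 dist mm -19.8 lat [ 0.36 -0.36  0.32] F axial (up peg) -1.93 F [ 0.35 -0.84 -2.19] M [-0.03  0.12 -0.01]
(array([-0.98,  0.03,  1.77]), array([-0.  ,  0.07, -0.  ]))
```

Threaded 20 mm with no contact force. I go to 38 mm, then creep.

Call:
play_rows(commands=[{"offset": [-0.15, 0, 0.26], "turn": [0, 0, 0]}, {"offset": [-0.3, 0, 0.52], "turn": [0, 0, 0]}, {"offset": [-0.45, 0, 0.78], "turn": [0, 0, 0]}, {"offset": [-0.6, 0, 1.04], "turn": [0, 0, 0]}, {"offset": [-0.75, 0, 1.3], "turn": [0, 0, 0]}, {"offset": [-0.9, 0, 1.56], "turn": [0, 0, 0]}, {"offset": [-0.9, 0, 1.56], "turn": [0, 0, 0]}])

```text
time: 18.35
eef_pos: [0.548, 0.018, 0.1349]
eef_rot: [0.024, 0.996, -0.002, 0.087]
contact_force: [-0.1, 0.5, -2.7]
finger_gap: 0.0286
```

Call:
play_rows(commands=[{"offset": [-0.025, 0, 0.043], "turn": [0, 0, 0]}, {"offset": [-0.05, 0, 0.087], "turn": [0, 0, 0]}, {"offset": [-0.075, 0, 0.13], "turn": [0, 0, 0]}, {"offset": [-0.1, 0, 0.173], "turn": [0, 0, 0]}, {"offset": [-0.125, 0, 0.217], "turn": [0, 0, 0]}, {"offset": [-0.15, 0, 0.26], "turn": [0, 0, 0]}, {"offset": [-0.15, 0, 0.26], "turn": [0, 0, 0]}])

```text
time: 19.05
eef_pos: [0.5498, 0.0179, 0.1329]
eef_rot: [0.024, 0.996, -0.002, 0.087]
contact_force: [-0.8, -0.5, -1.9]
finger_gap: 0.0289
```

```bash
python3 st.py
```

```text
t 19.05 dist mm -40.93 lat [ 0.33 -0.37  0.29] F axial (up peg) -1.0 F [-0.76 -0.54 -1.92] M [0.01 0.17 0.02]
(array([ 0.08,  0.03, -0.06]), array([-0.  ,  0.07, -0.  ]))
```

Creeping 2 mm per call at 0.3–0.4 mm per row.

Call:
play_rows(commands=[{"offset": [-0.02, 0, 0.035], "turn": [0, 0, 0]}, {"offset": [-0.04, 0, 0.07], "turn": [0, 0, 0]}, {"offset": [-0.06, 0, 0.104], "turn": [0, 0, 0]}, {"offset": [-0.08, 0, 0.139], "turn": [0, 0, 0]}, {"offset": [-0.1, 0, 0.173], "turn": [0, 0, 0]}, {"offset": [-0.1, 0, 0.173], "turn": [0, 0, 0]}])

```text
time: 19.65
eef_pos: [0.5511, 0.0178, 0.1314]
eef_rot: [0.024, 0.996, -0.002, 0.087]
contact_force: [-0.0, 0.6, -1.2]
finger_gap: 0.0288
```

Call:
play_rows(commands=[{"offset": [-0.015, 0, 0.026], "turn": [0, 0, 0]}, {"offset": [-0.03, 0, 0.052], "turn": [0, 0, 0]}, {"offset": [-0.045, 0, 0.078], "turn": [0, 0, 0]}, {"offset": [-0.06, 0, 0.104], "turn": [0, 0, 0]}, {"offset": [-0.06, 0, 0.104], "turn": [0, 0, 0]}])

```text
time: 20.15
eef_pos: [0.5519, 0.0178, 0.1305]
eef_rot: [0.024, 0.996, -0.002, 0.087]
contact_force: [-0.2, 0.7, -2.4]
finger_gap: 0.0283
```

```bash
python3 st.py
```

```text
t 20.15 dist mm -44.12 lat [ 0.38 -0.38  0.33] F axial (up peg) -1.68 F [-0.25  0.66 -2.42] M [-0.04  0.17  0.01]
(array([ 0.24,  0.04, -0.34]), array([-0.  ,  0.08, -0.  ]))
```

Call:
play_rows(commands=[{"offset": [-0.015, 0, 0.026], "turn": [0, 0, 0]}, {"offset": [-0.03, 0, 0.052], "turn": [0, 0, 0]}, {"offset": [-0.045, 0, 0.078], "turn": [0, 0, 0]}, {"offset": [-0.06, 0, 0.104], "turn": [0, 0, 0]}, {"offset": [-0.06, 0, 0.104], "turn": [0, 0, 0]}])

```text
time: 20.65
eef_pos: [0.5526, 0.0178, 0.1295]
eef_rot: [0.024, 0.996, -0.002, 0.087]
contact_force: [-0.2, 0.0, -2.0]
finger_gap: 0.0283
```

Call:
play_rows(commands=[{"offset": [-0.015, 0, 0.026], "turn": [0, 0, 0]}, {"offset": [-0.03, 0, 0.052], "turn": [0, 0, 0]}, {"offset": [-0.045, 0, 0.078], "turn": [0, 0, 0]}, {"offset": [-0.06, 0, 0.104], "turn": [0, 0, 0]}, {"offset": [-0.06, 0, 0.104], "turn": [0, 0, 0]}])

```text
time: 21.15
eef_pos: [0.5533, 0.0177, 0.1286]
eef_rot: [0.024, 0.996, -0.002, 0.087]
contact_force: [-1.0, 0.4, -0.6]
finger_gap: 0.0285
```

```bash
python3 st.py
```

```text
t 21.15 dist mm -46.43 lat [ 0.33 -0.37  0.29] F axial (up peg) 0.24 F [-1.03  0.41 -0.57] M [0.04 0.31 0.02]
(array([ 0.35,  0.03, -0.54]), array([-0.  ,  0.07,  0.  ]))
```

Call:
play_rows(commands=[{"offset": [-0.01, 0, 0.017], "turn": [0, 0, 0]}, {"offset": [-0.02, 0, 0.035], "turn": [0, 0, 0]}, {"offset": [-0.03, 0, 0.052], "turn": [0, 0, 0]}, {"offset": [-0.04, 0, 0.069], "turn": [0, 0, 0]}, {"offset": [-0.05, 0, 0.087], "turn": [0, 0, 0]}, {"offset": [-0.05, 0, 0.087], "turn": [0, 0, 0]}])

```text
time: 21.75
eef_pos: [0.5539, 0.0177, 0.1279]
eef_rot: [0.024, 0.996, -0.002, 0.087]
contact_force: [-4.3, -0.7, 3.5]
finger_gap: 0.0288
```

```bash
python3 st.py
```

```text
t 21.75 dist mm -47.42 lat [ 0.28 -0.36  0.25] F axial (up peg) 5.42 F [-4.3  -0.66  3.5 ] M [ 0.02  0.74 -0.04]
(array([ 0.4 ,  0.03, -0.63]), array([-0.  ,  0.07, -0.  ]))
```

Contact felt at about 46.5 mm down (force rose to about 7 N net). I press on in 2 mm steps.

Call:
play_rows(commands=[{"offset": [-0.015, 0, 0.026], "turn": [0, 0, 0]}, {"offset": [-0.03, 0, 0.052], "turn": [0, 0, 0]}, {"offset": [-0.045, 0, 0.078], "turn": [0, 0, 0]}, {"offset": [-0.06, 0, 0.104], "turn": [0, 0, 0]}, {"offset": [-0.075, 0, 0.13], "turn": [0, 0, 0]}, {"offset": [-0.075, 0, 0.13], "turn": [0, 0, 0]}])

```text
time: 22.35
eef_pos: [0.5549, 0.0177, 0.1267]
eef_rot: [0.024, 0.996, -0.002, 0.087]
contact_force: [-5.2, -0.7, 4.4]
finger_gap: 0.0289
```

```bash
python3 st.py
```

```text
t 22.35 dist mm -49.0 lat [ 0.3  -0.35  0.27] F axial (up peg) 6.73 F [-5.25 -0.73  4.42] M [-0.07  0.76 -0.04]
(array([ 0.48,  0.03, -0.76]), array([-0.  ,  0.07,  0.  ]))
```

Call:
play_rows(commands=[{"offset": [-0.02, 0, 0.035], "turn": [0, 0, 0]}, {"offset": [-0.04, 0, 0.069], "turn": [0, 0, 0]}, {"offset": [-0.06, 0, 0.104], "turn": [0, 0, 0]}, {"offset": [-0.08, 0, 0.139], "turn": [0, 0, 0]}, {"offset": [-0.1, 0, 0.173], "turn": [0, 0, 0]}, {"offset": [-0.1, 0, 0.173], "turn": [0, 0, 0]}])

```text
time: 22.95
eef_pos: [0.5562, 0.0176, 0.1251]
eef_rot: [0.024, 0.996, -0.002, 0.087]
contact_force: [-5.3, -0.4, 4.2]
finger_gap: 0.0287
```

```bash
python3 st.py
```

```text
t 22.95 dist mm -50.98 lat [ 0.29 -0.35  0.26] F axial (up peg) 6.55 F [-5.26 -0.37  4.16] M [-0.06  0.8  -0.01]
(array([ 0.58,  0.03, -0.94]), array([-0.  ,  0.07,  0.  ]))
```

Call:
play_rows(commands=[{"offset": [-0.02, 0, 0.035], "turn": [0, 0, 0]}, {"offset": [-0.04, 0, 0.069], "turn": [0, 0, 0]}, {"offset": [-0.06, 0, 0.104], "turn": [0, 0, 0]}, {"offset": [-0.08, 0, 0.139], "turn": [0, 0, 0]}, {"offset": [-0.1, 0, 0.173], "turn": [0, 0, 0]}, {"offset": [-0.1, 0, 0.173], "turn": [0, 0, 0]}])

```text
time: 23.55
eef_pos: [0.5574, 0.0175, 0.1236]
eef_rot: [0.024, 0.996, -0.002, 0.087]
contact_force: [-5.4, -1.1, 4.8]
finger_gap: 0.0287
```

```bash
python3 st.py
```

```text
t 23.55 dist mm -52.94 lat [ 0.28 -0.35  0.25] F axial (up peg) 7.12 F [-5.45 -1.07  4.78] M [-0.09  0.79 -0.08]
(array([ 0.67,  0.03, -1.11]), array([-0.  ,  0.07, -0.  ]))
```

Call:
play_rows(commands=[{"offset": [-0.01, 0, 0.017], "turn": [0, 0, 0]}, {"offset": [-0.02, 0, 0.035], "turn": [0, 0, 0]}, {"offset": [-0.03, 0, 0.052], "turn": [0, 0, 0]}, {"offset": [-0.04, 0, 0.069], "turn": [0, 0, 0]}, {"offset": [-0.05, 0, 0.087], "turn": [0, 0, 0]}, {"offset": [-0.05, 0, 0.087], "turn": [0, 0, 0]}])

```text
time: 24.15
eef_pos: [0.558, 0.0175, 0.1229]
eef_rot: [0.024, 0.996, -0.002, 0.087]
contact_force: [-6.9, -1.1, 6.4]
finger_gap: 0.0284
```

```bash
python3 st.py
```

```text
t 24.15 dist mm -53.92 lat [ 0.25 -0.39  0.23] F axial (up peg) 9.25 F [-6.89 -1.14  6.35] M [-0.07  0.88 -0.05]
(array([ 0.72,  0.04, -1.19]), array([-0.01,  0.06,  0.  ]))
```

Call:
play_rows(commands=[{"offset": [-0.01, 0, 0.017], "turn": [0, 0, 0]}, {"offset": [-0.02, 0, 0.035], "turn": [0, 0, 0]}, {"offset": [-0.03, 0, 0.052], "turn": [0, 0, 0]}, {"offset": [-0.04, 0, 0.069], "turn": [0, 0, 0]}, {"offset": [-0.04, 0, 0.069], "turn": [0, 0, 0]}])

```text
time: 24.65
eef_pos: [0.5586, 0.0175, 0.1223]
eef_rot: [0.024, 0.996, -0.002, 0.087]
contact_force: [-5.9, -0.4, 5.5]
finger_gap: 0.029
```

```bash
python3 st.py
```

```text
t 24.65 dist mm -54.71 lat [ 0.27 -0.38  0.24] F axial (up peg) 8.0 F [-5.95 -0.41  5.48] M [-0.12  0.87 -0.09]
(array([ 0.76,  0.04, -1.26]), array([-0.  ,  0.06, -0.  ]))
```

Call:
play_rows(commands=[{"offset": [-0.01, 0, 0.017], "turn": [0, 0, 0]}, {"offset": [-0.02, 0, 0.035], "turn": [0, 0, 0]}, {"offset": [-0.03, 0, 0.052], "turn": [0, 0, 0]}, {"offset": [-0.03, 0, 0.052], "turn": [0, 0, 0]}])

```text
time: 25.05
eef_pos: [0.5589, 0.0174, 0.1218]
eef_rot: [0.024, 0.996, -0.002, 0.087]
contact_force: [-7.3, -1.6, 5.8]
finger_gap: 0.029
```

```bash
python3 st.py
```

```text
t 25.05 dist mm -55.29 lat [ 0.27 -0.37  0.24] F axial (up peg) 9.06 F [-7.27 -1.6   5.79] M [-0.11  0.96 -0.02]
(array([ 0.79,  0.03, -1.31]), array([-0.  ,  0.06, -0.  ]))
```

Call:
play_rows(commands=[{"offset": [-0.01, 0, 0.017], "turn": [0, 0, 0]}, {"offset": [-0.02, 0, 0.035], "turn": [0, 0, 0]}, {"offset": [-0.03, 0, 0.052], "turn": [0, 0, 0]}, {"offset": [-0.03, 0, 0.052], "turn": [0, 0, 0]}, {"offset": [-0.03, 0, 0.052], "turn": [0, 0, 0]}])

```text
time: 25.55
eef_pos: [0.5593, 0.0174, 0.1214]
eef_rot: [0.024, 0.996, -0.002, 0.087]
contact_force: [-7.0, -0.3, 6.8]
finger_gap: 0.0287
```

```bash
python3 st.py
```

```text
t 25.55 dist mm -55.87 lat [ 0.26 -0.37  0.23] F axial (up peg) 9.67 F [-6.98 -0.26  6.78] M [-0.11  0.88 -0.06]
(array([ 0.82,  0.03, -1.36]), array([-0.  ,  0.06, -0.  ]))
```

Call:
play_rows(commands=[{"offset": [-0.01, 0, 0.017], "turn": [0, 0, 0]}, {"offset": [-0.02, 0, 0.035], "turn": [0, 0, 0]}, {"offset": [-0.03, 0, 0.052], "turn": [0, 0, 0]}, {"offset": [-0.03, 0, 0.052], "turn": [0, 0, 0]}, {"offset": [-0.03, 0, 0.052], "turn": [0, 0, 0]}])

```text
time: 26.05
eef_pos: [0.5597, 0.0174, 0.1209]
eef_rot: [0.024, 0.996, -0.002, 0.087]
contact_force: [-7.0, -0.5, 5.7]
finger_gap: 0.029
```

```bash
python3 st.py
```

```text
t 26.05 dist mm -56.46 lat [ 0.27 -0.36  0.24] F axial (up peg) 8.89 F [-7.   -0.48  5.75] M [-0.13  0.91 -0.06]
(array([ 0.85,  0.03, -1.41]), array([-0.  ,  0.06,  0.  ]))
```

No washer stop yet (about 11 N net). I continue in small steps.

Call:
play_rows(commands=[{"offset": [-0.01, 0, 0.017], "turn": [0, 0, 0]}, {"offset": [-0.02, 0, 0.035], "turn": [0, 0, 0]}, {"offset": [-0.03, 0, 0.052], "turn": [0, 0, 0]}, {"offset": [-0.03, 0, 0.052], "turn": [0, 0, 0]}, {"offset": [-0.03, 0, 0.052], "turn": [0, 0, 0]}])

```text
time: 26.55
eef_pos: [0.56, 0.0174, 0.1205]
eef_rot: [0.024, 0.996, -0.002, 0.087]
contact_force: [-8.2, 0.3, 6.7]
finger_gap: 0.0291
```

```bash
python3 st.py
```

```text
t 26.55 dist mm -57.02 lat [ 0.27 -0.38  0.24] F axial (up peg) 10.38 F [-8.16  0.3   6.7 ] M [-0.11  0.99 -0.08]
(array([ 0.88,  0.04, -1.46]), array([-0.  ,  0.06, -0.  ]))
```

Call:
play_rows(commands=[{"offset": [-0.01, 0, 0.017], "turn": [0, 0, 0]}, {"offset": [-0.02, 0, 0.035], "turn": [0, 0, 0]}, {"offset": [-0.03, 0, 0.052], "turn": [0, 0, 0]}, {"offset": [-0.03, 0, 0.052], "turn": [0, 0, 0]}, {"offset": [-0.03, 0, 0.052], "turn": [0, 0, 0]}])

```text
time: 27.05
eef_pos: [0.5603, 0.0174, 0.1201]
eef_rot: [0.024, 0.996, -0.002, 0.087]
contact_force: [-8.4, -0.1, 8.8]
finger_gap: 0.0284
```

```bash
python3 st.py; python3 chk2.py|grep -v rel; python3 -c "
import cv2;a=cv2.imread('pics/k_scene.png')[150:290,250:425];cv2.imwrite('pics/k2.png',cv2.resize(a,None,fx=4,fy=4,interpolation=cv2.INTER_CUBIC))"
```

```text
t 27.05 dist mm -57.51 lat [ 0.2  -0.37  0.18] F axial (up peg) 12.12 F [-8.36 -0.1   8.82] M [-0.14  1.11 -0.09]
(array([ 0.89,  0.03, -1.51]), array([-0.01,  0.05,  0.  ]))
[0.56029578 0.0173749  0.12007185] [-8.35608357 -0.10496039  8.81650058]
scene sleeve 245 mm,deg [-0.03 -0.57 -0.08  0.26] 1.01
scene peg axis off mm 36 [5.18 0.82]
wrist knob top h 0.1166 tilt deg [-0.21 -0.37]
0.04 (array([ 4.9 ,  0.03, -8.43]), array([-0.01,  0.05,  0.  ]))
0.015 (array([ 3.64,  0.03, -6.27]), array([-0.01,  0.05,  0.  ]))
-0.02 (array([ 1.89,  0.03, -3.24]), array([-0.01,  0.05,  0.  ]))
```

View pics/k2.png

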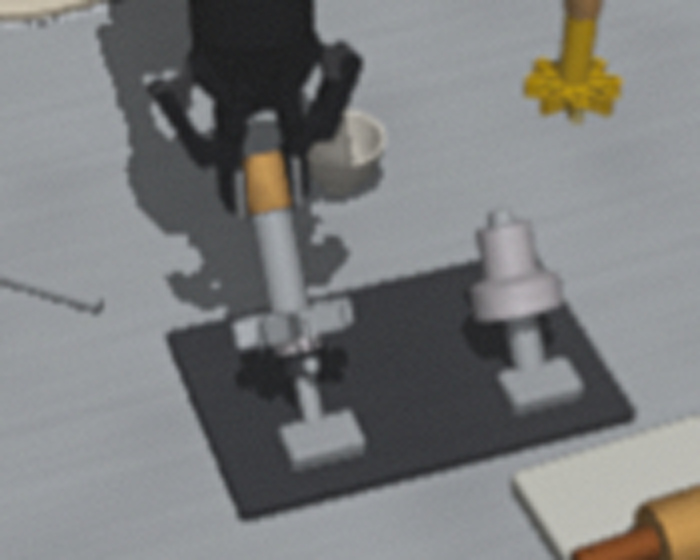

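The crop shows the stamp at (280,260) seated on the collared peg, the petals around the collar at (295,335), and no slip of the knob in the grip. The force is now climbing (about 14 N net), which looks like the washer. One more check of the rise.

Call:
play_rows(commands=[{"offset": [-0.01, 0, 0.017], "turn": [0, 0, 0]}, {"offset": [-0.02, 0, 0.035], "turn": [0, 0, 0]}, {"offset": [-0.025, 0, 0.043], "turn": [0, 0, 0]}, {"offset": [-0.025, 0, 0.043], "turn": [0, 0, 0]}])

```text
time: 27.6
eef_pos: [0.5605, 0.0174, 0.1197]
eef_rot: [0.024, 0.996, -0.002, 0.087]
contact_force: [-10.9, 0.1, 11.4]
finger_gap: 0.029
```

```bash
python3 st.py
```

```text
t 27.6 dist mm -57.91 lat [ 0.12 -0.36  0.11] F axial (up peg) 15.75 F [-10.91   0.1   11.41] M [-0.1   1.26 -0.06]
(array([ 0.91,  0.03, -1.55]), array([-0.  ,  0.04,  0.  ]))
```

Net force is 17.5 N, rising about 9 N/mm: the collar is home on the washer. I relieve the press, release, and retreat along the tool axis.

Call:
play_rows(commands=[{"offset": [0.02, 0, -0.035], "turn": [0, 0, 0]}, {"offset": [0.04, 0, -0.07], "turn": [0, 0, 0]}, {"offset": [0.06, 0, -0.1], "turn": [0, 0, 0]}, {"offset": [0.06, 0, -0.1], "turn": [0, 0, 0]}])

```text
time: 28.0
eef_pos: [0.56, 0.0174, 0.1206]
eef_rot: [0.024, 0.996, -0.002, 0.087]
contact_force: [-6.0, -0.1, 6.6]
finger_gap: 0.0285
```

```bash
python3 st.py
```

```text
t 28.0 dist mm -56.93 lat [ 0.28 -0.39  0.25] F axial (up peg) 8.91 F [-5.98 -0.13  6.62] M [-0.08  0.88 -0.03]
(array([ 0.87,  0.04, -1.45]), array([-0.01,  0.07, -0.  ]))
```

Call:
play_rows(commands=[{"offset": [0, 0, 0], "turn": [0, 0, 0]}, {"offset": [0, 0, 0], "turn": [0, 0, 0]}, {"offset": [0, 0, 0], "turn": [0, 0, 0]}, {"offset": [0, 0, 0], "turn": [0, 0, 0]}, {"offset": [0, 0, 0], "turn": [0, 0, 0]}, {"offset": [0, 0, 0], "turn": [0, 0, 0]}, {"offset": [0, 0, 0], "turn": [0, 0, 0]}], fingers=0)

```text
time: 28.7
eef_pos: [0.5602, 0.0174, 0.1205]
eef_rot: [0.024, 0.996, -0.002, 0.087]
contact_force: [0.5, 0.1, 0.0]
finger_gap: 0.0854
```

Call:
play_rows(commands=[{"offset": [0, 0, -1], "turn": [0, 0, 0]}, {"offset": [0, 0, -3], "turn": [0, 0, 0]}, {"offset": [0, 0, -6], "turn": [0, 0, 0]}, {"offset": [0, 0, -9], "turn": [0, 0, 0]}, {"offset": [0, 0, -12], "turn": [0, 0, 0]}, {"offset": [0, 0, -14], "turn": [0, 0, 0]}, {"offset": [0, 0, -14], "turn": [0, 0, 0]}, {"offset": [0, 0, -14], "turn": [0, 0, 0]}])

```text
time: 29.5
eef_pos: [0.5358, 0.0186, 0.259]
eef_rot: [0.024, 0.996, -0.002, 0.088]
contact_force: [0.2, 0.1, -0.4]
finger_gap: 0.0855
```

Run:
```python
from h import *
from scipy.optimize import least_squares
o=telemetry.get_obs();print(o['eef_pos'],o['finger_gap'],o['contact_force'])
za=np.array([.5009,-.0003,-.8655]);xa=np.cross([0,1,0],za);xa/=np.linalg.norm(xa);F=np.c_[xa,np.cross(za,xa),za]
p,Rp=goal2(0);W=Rp@F;tip=np.array([.5831,.0165,.1075])
for n in ('scene','wrist'):
    d=grab(n);B=(cloud(d).reshape(-1,3)-tip)@W;cv2.imwrite(f'pics/f_{n}.png',d['image'])
    T=B[(B[:,2]>.045)&(B[:,2]<.07)&(np.hypot(B[:,0],B[:,1])<.011)]
    if len(T)>15:
        c=np.linalg.lstsq(np.c_[T[:,:2],np.ones(len(T))],T[:,2],rcond=None)[0];print(n,len(T),'knob top above tip mm',(c[2]*1e3).round(1),'mouth z',(c[2]*1e3-116).round(1),'tilt',(c[:2]*57.3).round(2))
    S=B[(B[:,2]>.025)&(B[:,2]<.054)&(np.hypot(B[:,0],B[:,1])<.022)]
    r=least_squares(lambda x:np.hypot(S[:,0]-x[0],S[:,1]-x[1])-.015,[0,0],loss='soft_l1',f_scale=.0005);print(n,'knob axis off mm',len(S),(r.x*1e3).round(2))
a=cv2.resize(cv2.imread('pics/f_scene.png')[150:290,250:425],(500,400),interpolation=cv2.INTER_CUBIC);b=cv2.imread('pics/f_wrist.png')[:,170:470]
cv2.imwrite('pics/f.png',np.hstack([a,b]))
```

```text
[0.53581616 0.01862041 0.25899021] 0.08551897173561183 [ 0.18347268  0.06363768 -0.41481745]
scene 24 knob top above tip mm 58.5 mouth z -57.5 tilt [-40.25   4.64]
scene knob axis off mm 132 [-3.89 -0.31]
wrist 625 knob top above tip mm 60.7 mouth z -55.3 tilt [-16.11  -0.14]
wrist knob axis off mm 215 [-4.84 -0.05]
```

View pics/f.png

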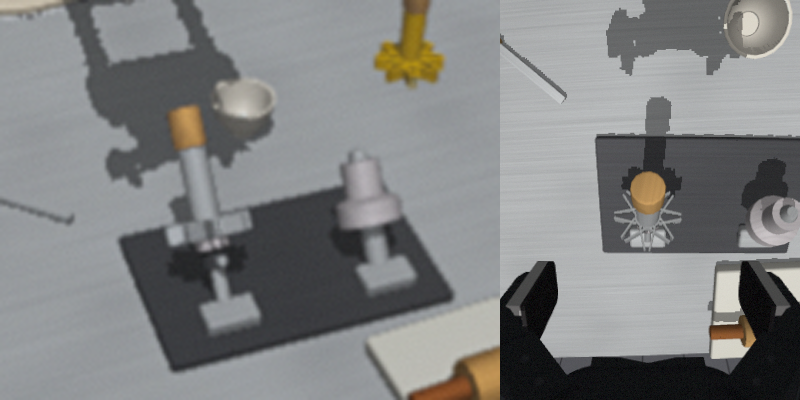

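The final pictures show the stamp released on the collared peg (left (195,170), right knob (648,190)), gripper clear, decoys and bystanders in place. It sags within the bore clearance, so I check its tilt properly, then hand in.

Call:
play_rows(commands=[{"offset": [0, 0, 0], "turn": [0, 0, 0]}, {"offset": [0, 0, 0], "turn": [0, 0, 0]}])

```text
time: 29.8
eef_pos: [0.5356, 0.0186, 0.2577]
eef_rot: [0.024, 0.996, -0.002, 0.087]
contact_force: [-0.4, -0.9, 0.6]
finger_gap: 0.0852
```

Run:
```python
from h import *
from scipy.optimize import least_squares
za=np.array([.5009,-.0003,-.8655]);xa=np.cross([0,1,0],za);xa/=np.linalg.norm(xa);F=np.c_[xa,np.cross(za,xa),za]
W=goal2(0)[1]@F;tip=np.array([.5831,.0165,.1075])
d=grab('wrist');B=(cloud(d).reshape(-1,3)-tip)@W
S=B[(B[:,2]>-.038)&(B[:,2]<.05)&(np.hypot(B[:,0],B[:,1])<.025)]
def f(x):
    n=np.array([x[2],x[3],1]);n/=np.linalg.norm(n);q=S-[x[0],x[1],-.056];s=q@n;r=np.linalg.norm(q-s[:,None]*n,axis=1)
    return r-np.where(s>.08,.015,.013)
r=least_squares(f,[0,0,0,0],loss='soft_l1',f_scale=.0005);print(len(S),'mouth lateral mm',(r.x[:2]*1e3).round(1),'tilt rad',r.x[2:].round(3),np.median(abs(r.fun)))
if np.hypot(*r.x[2:])<.17: hand_in();print('handed in')
```

```text
579 mouth lateral mm [ 0.3 -0.5] tilt rad [-0.054  0.005] 0.0002681703341701411
the job is handed in; nothing more can be done
handed in
```

The silver eight-petal stamp is on the collared peg with the collar pressed down, and the job was handed in at about 30 s; `hand_in` gives no verdict.

- **Wrong first grip:** With the tool along the peg axis, joint 5 sat at its 0.12 rad lower limit. Telemetry read 0.119 and −3.083 on joints 5 and 6, right at the stated limits of 0.12 and −3.08. I set the stamp back down upright where it was and gripped the knob again with the tool pitched about 30°.
- **Pressing:** I threaded the stamp 38 mm with no contact force and felt the collar about 46.5 mm down. It slid at about 8 to 12 N. At 57.9 mm the force had climbed to about 17.5 N at roughly 9 N/mm, which I took as the washer. I then eased off and released.
- **Last checks:** The mouth is about 56 mm down the peg, 0.6 mm off its axis and tilted 0.05 rad. The gripper was open, clear and reading no force. No bystander looked moved in the views I checked.
- **Disagreements:**
  - A quick plane fit of the knob top gave 16° of tilt. I rejected it as polluted by side points, because the bore clearance allows only about 5° and the full sleeve fit gave 3°.
  - The hand moved about 11 mm after contact against the collar's 9 mm. Arm and washer give may account for that; I did not measure collar travel on its own.

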